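# Go / no-go check of a vial holder at the vaccination table

## Task

Check the bore of the blue vial holder with the plug gauges: lower the green-handled go gauge all the way into it until its flange sits on the block, then take it out and put it back in the hole of the rack it came from. Then stand the red-handled no-go gauge upright, centred on the mouth of that same bore, set down gently and never forced, and let go, so that it is seen to refuse entry. Leave the black-handled gauge in its place.

Things in the scene. Friction and masses are not known exactly. Their poses are not given: they have to be found in the camera images.
- go_gauge: Go gauge, loose, 0.18-0.35 kg. Upwards from its origin (centre of its lower end, z up its axis): steel plug dia 28, 40 mm long, lowest 8 mm tapering to dia 18; flange dia 62, 6 mm thick; green round handle dia 24, from 46 to 96 mm above the origin. Starts upright in a rack hole, flange resting on the rack, origin 10 mm above the table. Which gauge is in which of the three holes varies.
- nogo_gauge: No-go gauge, loose, 0.18-0.35 kg. Upwards from its origin (centre of its lower end, z up its axis): flat-ended steel plug dia 42, 20 mm long, too wide for the blue holder's bore; flange dia 62, 6 mm thick; red round handle dia 24, from 26 to 76 mm above the origin. Starts upright in a rack hole, flange resting on the rack, origin 30 mm above the table.
- vial_holder: Blue block 90 x 90 mm, 52 mm high, fixed; upright round bore dia 34, 46 mm deep, in the middle of its top. Origin: centre of its underside, on the table; bore mouth 52 mm above on its z axis. With the go gauge fully in, that gauge's origin is 12 mm above this one. A yellow block of equal outside size with a wider bore stands near it, on either side: not part of the job.
- spare_gauge: Black-handled gauge for another size, like the others (plug dia 38, 30 mm long); stays in the rack, origin (lower end) 20 mm above the table. The rack: fixed dark grey block 270 x 80 mm, 50 mm high, three through holes dia 48, 85 mm apart in one row along its length, which points away from the robot within 15 degrees of world x. All gauge handles in the rack end 106 mm above the table.
Things that resemble listed ones, but are neither listed nor needed, are in the scene too. Leave any orange look-alike of the go_gauge alone.

How it is judged:
By the outcome, as a careful person would: the job done as asked, in the order asked, and still so for the second after the job is handed in, with the robot touching nothing.
It also fails if it takes over 64 s, if anything falls off the work surface, if the arm or the gripper's body presses on something with over 40 N, if the wrist force passes 120 N, or if a joint passes its speed limit or range.

## Robot

A 7-joint arm with a two-finger parallel gripper is mounted at the origin on the work surface. World frame = base frame: x ahead of the robot, y to its left, z up, the work surface at z = 0. Lengths are in m, angles in rad, forces in N, time in s.
With the tool pointing down it reaches from about 0.425 to 1.025 m from the base axis. Payload 9.4 kg.
Tool frame: the origin (TCP) lies midway between the tips of the shut fingers; the grasp point (between the pads) lies 19 mm behind it (robot.grip_depth is the x of the grasp point in the tool frame, in m); x points along the fingers, y is the direction in which the jaws open and shut, and the axes are right-handed (so a half turn about x gives the same grasp; the last joint's range is limited). The gripper opens to 93 mm and grips with 3 to 60 N. Pads are 15 mm wide; open, the fingers measure 128 mm over their backs; the gripper's body (75 mm by 188 mm) begins 65 mm behind the grasp point.
Start: joints at [-1.336, 0.599, -0.003, 1.599, 0.002, 0.943, -0.08], TCP at [0.222, 0.69, 0.219] pointing down, gripper open.
Joint ranges: [-2.57, 2.57], [-0.35, 1.97], [-1.29, 1.29], [0.11, 2.56], [-1.05, 4.19], [0.11, 1.86], [-2.63, 2.63]. Speed limits (rad/s): [2.22, 2.22, 3.01, 3.01, 3.14, 3.14, 3.14].

## Interface

Orientations are given as a unit quaternion [w, x, y, z].
In Python, from rig import robot, cams, masks_of gives the robot as it stands.
- The arm moves only by the tool arm_command, never from a script. Its argument "increments" is a list that holds one entry, the list of rows, each a list of 7 numbers: the shift along the tool's x, y, z in cm, then the turn, a rotation vector about the tool's x, y, z in rad, then the gripper command: -1 is shut, 1 is fully open, values between are in proportion. A call has 1 to 12 rows; each row shifts and turns the pose as measured when the row begins, along the tool's axes as they then stand; what a row does not reach is not made up. A row lasts 1/12 s, in which the tool goes at most 41.7 mm and 7.16 degrees, less where a joint would pass 70% of its speed; a pose out of reach is approached as far as the arm can. A call is refused whole if a number of a shift passes 4.17 or a number of a turn 0.125, either way. A call with a gripper value outside its range is refused whole. The fingers move at their own pace and stop on an object; "force" is the grip in N (left out, the last holds). Time passes only in rows, so rows that do not move let the fingers close. It gives the time, the measured TCP pose, the force and the opening at its end, in the units of the state.
- robot.get_obs(): the state, without advancing time (a new reading comes with each control period).
- cams.read_camera(name): name is "side" or "top"; returns (picture, depth): 480x640x3 uint8, red, green, blue; 480x640 float32, m along the optical axis (not along the pixel's ray), 0 where there is no reading.
- cams.get_calibration(name): a dict with "mtx" (3x3 intrinsics, pixels), "k1" (the pictures are not rectified: a ray, as slopes to the right and down, at radius r is drawn at 1 + k1 r^2 times it, then the intrinsics apply), "world_from_camera" (4x4, takes a point from camera to world coordinates). Camera axes: x right, y up, looking along -z (the intrinsics and any distortion apply to the point x, -y, -z); pixel columns grow to the right and rows downward; lengths in m; the calibration is good to about 2 mm. A picture is of the moment at which its call begins. get_calibration takes no time and is no camera call.
- robot.hand_in(): hands the job in, once; it reports no verdict.
Trained networks look in the newest picture that a camera, given by its name, has taken for a name from the list of things; names that differ only in an ending like _2 or _b are one class to them, and where a whole thing is asked for, a point or a joint stands for the part that bears it (a point fixed in the world has none). Each returns a list of dicts, best first, with "p" (0 to 1); they miss things now and then, are a little off and sometimes report something else, mostly with a low value. They report only what shows in the picture. A call takes as long as a camera call. They do not tell look-alikes from the thing itself.
- masks_of(camera, target): "region" (480x640 bool, what is visible of it) and "box" ([left, top, width, height] in pixels, round what is visible of it).
The state is a dict: "time_s": time; "qpos": joint angles; "qd": joint speeds; "joint_torque": joint torques, N m; "tool_pos": TCP position; "tcp_rot": TCP orientation; "force": force on the tool from outside, world axes, zero at the start; "torque": the same for the moment, N m; "gripper_width": opening from 0.0 (shut) to 1.0 (fully open).
Only numpy, scipy, OpenCV 4.12 (cv2) and the standard library are available. Lean on these libraries where they do the work, as an engineer would, in place of code of your own. Each camera call takes 0.05 s, during which the arm holds its last target. There are 200 camera calls.

## Working session

There is one attempt and no reset: what is moved stays moved. The work goes in short steps, Python scripts to look and compute and a tool call to move; the robot and the scene stay as the last step left them, time stands still between calls to the robot, and variables do not carry over. Pictures are saved under pics/ and viewed, and the job is handed in when it is done.

Besides the shell and the picture viewer there is one more tool, called after "Request:" in YAML: its name, and indented under it one key for each argument. arm_command: Moves the arm, as the interface text tells. Its arguments: {"type":"object","properties":{"increments":{"type":"array"},"force":{"type":"number"}},"required":["increments"]}

```bash
mkdir -p pics; ls; cat > h.py <<'E'
import numpy as np, cv2
from rig import robot, cams, masks_of
def snap(n,f):
    im,d=cams.read_camera(n); cv2.imwrite('pics/'+f,im[:,:,::-1]); return im,d
def world(n,d):
    c=cams.get_calibration(n);K=np.array(c['mtx'],float)
    v,u=np.mgrid[0:480,0:640].astype(np.float32)
    p=np.stack([u,v],-1).reshape(-1,1,2)
    q=cv2.undistortPoints(p,K,np.array([c['k1'],0,0,0.])).reshape(480,640,2)
    P=np.stack([q[...,0]*d,-q[...,1]*d,-d,np.ones_like(d)],-1)
    return (P@np.array(c['world_from_camera']).T)[...,:3]
E
python3 - <<'E'
from h import *
o=robot.get_obs();print(o)
for n in('top','side'):
    im,d=snap(n,n+'0.png');np.save(n+'0.npy',d);W=world(n,d);print(n,cams.get_calibration(n)['world_from_camera'])
    for t in('go_gauge','nogo_gauge','spare_gauge','vial_holder'):
        for m in masks_of(n,t):
            r=m['region']&(d>0);P=W[r]
            if len(P): print(n,t,round(m['p'],2),m['box'],np.round(np.median(P,0),3),'zmax',np.round(np.percentile(P[:,2],98),3),im[r].mean(0).round())
E
```

```text
pics
{'time_s': 0.0, 'qpos': array([-1.33565382,  0.60014688, -0.0025568 ,  1.60012491,  0.00182238,
        0.9429055 , -0.07981235]), 'qd': array([-0.0002658 ,  0.00235111,  0.00062758,  0.00123343,  0.00022697,
        0.00049889, -0.00037468]), 'joint_torque': array([-6.16556099e-04, -7.65041399e+01,  1.49713553e+00, -2.52344298e+01,
       -5.24445414e-02,  1.69818423e-02,  1.47244623e-04]), 'tool_pos': array([0.22230365, 0.68955997, 0.21774584]), 'tcp_rot': array([ 0.69850019,  0.10922351,  0.6985647 , -0.11034073]), 'force': array([-1.30665104,  0.50196603,  1.42559485]), 'torque': array([-0.05185813, -0.0088225 , -0.01066249]), 'gripper_width': 1.0013142394808618}
top [[ 0.11415894  0.96808755 -0.22310141  0.38896512]
 [-0.99345511  0.11210813 -0.02187928  0.01029774]
 [ 0.00383042  0.22413895  0.97454967  0.92045486]
 [ 0.          0.          0.          1.        ]]
top go_gauge 0.73 [272.6, 150.8, 26.7, 29.9] [0.738 0.119 0.047] zmax 0.098 [142.  79.  31.]
top go_gauge 0.63 [184.2, 187.3, 27.7, 28.2] [0.638 0.289 0.047] zmax 0.098 [141.  76.  29.]
top go_gauge 0.62 [235.9
[... 678 characters left out ...]
.00000000e+00  0.00000000e+00  1.00000000e+00]]
side go_gauge 0.78 [201.2, 156.2, 31.6, 45.0] [0.485 0.3   0.05 ] zmax 0.1 [128.  64.  26.]
side go_gauge 0.76 [276.7, 144.8, 30.4, 44.9] [0.634 0.287 0.055] zmax 0.1 [127.  65.  28.]
side go_gauge 0.71 [281.2, 167.5, 33.9, 37.8] [0.609 0.168 0.06 ] zmax 0.11 [83. 92. 75.]
side go_gauge 0.63 [353.6, 173.8, 31.1, 50.9] [0.737 0.113 0.049] zmax 0.1 [128.  62.  24.]
side nogo_gauge 0.91 [240.1, 179.4, 32.9, 37.6] [0.526 0.157 0.06 ] zmax 0.11 [108.  78.  73.]
side spare_gauge 0.63 [192.4, 191.5, 34.6, 39.9] [0.443 0.148 0.06 ] zmax 0.11 [82. 76. 72.]
side vial_holder 0.67 [260.2, 351.4, 102.0, 105.8] [ 0.479 -0.271  0.053] zmax 0.056 [34. 58. 97.]
```

View pics/top0.png

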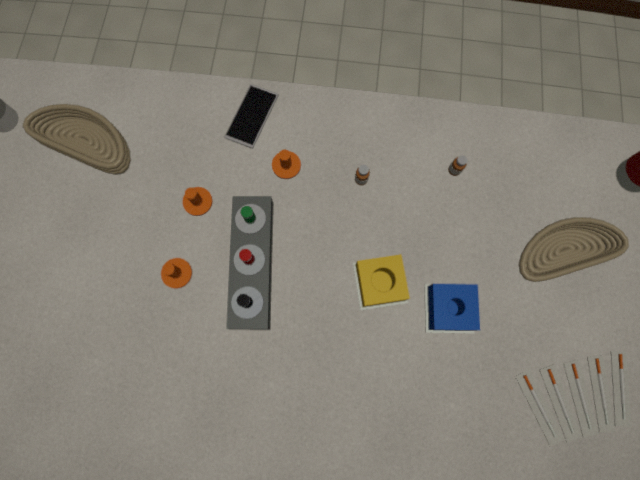

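View pics/side0.png

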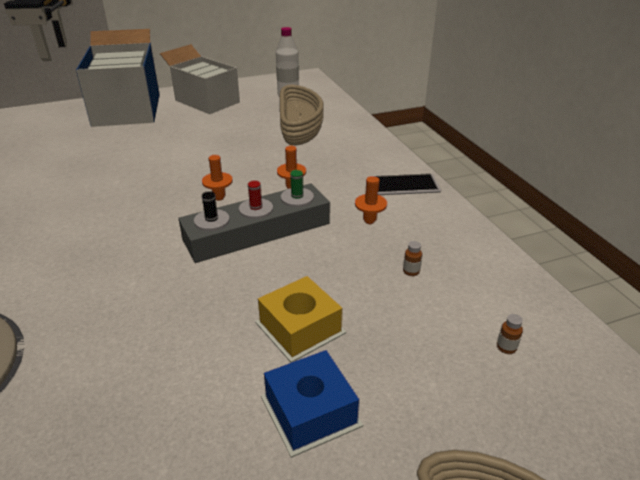

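Green (go) is in the far hole, red in the middle, black in the near one. Blue holder is at top-view pixel (455,307), and three orange look-alikes stand near the rack. Next I measure the centres precisely with both cameras.

```bash
cat > m.py <<'E'
from h import *
from scipy.optimize import least_squares
def near(W,c,r,z0,z1): return W[(np.hypot(W[...,0]-c[0],W[...,1]-c[1])<r)&(W[...,2]>z0)&(W[...,2]<z1)]
def mec(P):  # enclosing circle of a disc seen from above
    (x,y),r=cv2.minEnclosingCircle(P[:,:2].astype(np.float32)); return np.round([x,y,r],4)
E
python3 - <<'E'
from m import *
for n,off in(('top',.002),('side',.004)):
    d=np.load(n+'0.npy');W=world(n,d);im=cv2.imread(f'pics/{n}0.png').astype(int)
    for t,c in(('go',(.61,.172)),('nogo',(.527,.162)),('spare',(.446,.154))):
        F=near(W,c,.045,.0535+off,.06+off);H=near(W,c,.03,.101+off-.001,.115)
        print(n,t,'flange',mec(F),np.median(F[:,2]).round(4),len(F),'handle',mec(H),H.mean(0).round(4),len(H))
    b=(im[...,0]>1.5*im[...,2])&(im[...,0]>60)&(abs(W[...,2]-.052-off)<.006)&(np.hypot(W[...,0]-.48,W[...,1]+.25)<.09)
    P=W[b];print(n,'block',cv2.minAreaRect(P[:,:2].astype(np.float32)),np.median(P[:,2]))
    # bore: low pixels enclosed by block top
    m=b.astype(np.uint8);cs,h=cv2.findContours(m,cv2.RETR_CCOMP,cv2.CHAIN_APPROX_NONE)
    for k,c in enumerate(cs):
        if h[0][k][3]>=0 and len(c)>15:
            Q=W[c[:,0,1],c[:,0,0]];print('bore rim',mec(Q),Q.mean(0).round(4),len(Q))
    T=near(W,(.35,0),.15,-.02,.02);print('table z',np.median(T[:,2]))
from scipy.spatial.transform import Rotation as R
o=robot.get_obs();print(R.from_quat(np.roll(o['tcp_rot'],-1)).as_matrix().round(3))
E
```

```text
top go flange [0.6154 0.1763 0.0312] 0.0569 375 handle [0.6157 0.1761 0.0126] [0.6152 0.1761 0.1064] 123
top nogo flange [0.5322 0.163  0.0339] 0.057 399 handle [0.5318 0.1661 0.0124] [0.5313 0.1657 0.1061] 133
top spare flange [0.4472 0.1577 0.0312] 0.0569 426 handle [0.447  0.1574 0.0123] [0.4472 0.157  0.106 ] 140
top block ((0.48625341057777405, -0.24939319491386414), (0.08868301659822464, 0.09037075936794281), 5.470749378204346) 0.051970602235544616
bore rim [ 0.4869 -0.2501  0.0187] [ 0.487  -0.2501  0.0513] 50
table z 9.615135953688903e-05
side go flange [0.6136 0.1756 0.0328] 0.0592 335 handle [0.6135 0.1745 0.0141] [0.6118 0.1735 0.1082] 95
side nogo flange [0.5284 0.1655 0.0326] 0.0592 371 handle [0.5289 0.1663 0.0144] [0.5284 0.1634 0.1081] 104
side spare flange [0.4438 0.1568 0.0332] 0.0591 403 handle [0.4449 0.1569 0.0138] [0.4446 0.1546 0.1084] 110
side block ((0.4840315282344818, -0.2505963444709778), (0.09034029394388199, 0.09214690327644348), 5.355338096618652) 0.05413365150479876
bore rim [ 0.4835 -0.2502  0.019 ] [ 0.4843 -0.251   0.0531] 70
table z 0.002625021244601067
[[ 0.     0.307  0.952]
 [-0.     0.952 -0.307]
 [-1.    -0.     0.   ]]
```

```bash
cat > g.py <<'E'
import sys
from h import *
from scipy.spatial.transform import Rotation as R
def go(t,yaw=None):
    o=robot.get_obs();M=R.from_quat(np.roll(o['tcp_rot'],-1));T=M.as_matrix()
    print('t',round(o['time_s'],2),'tcp',o['tool_pos'].round(4),'yaw',np.degrees(np.arctan2(-T[0,1],T[1,1])).round(2),'tilt',np.degrees(np.arccos(-T[2,0])).round(2),'F',o['force'].round(1),'w',round(o['gripper_width'],3),'q7',o['qpos'][6].round(2))
    print('tool shift cm',(T.T@(np.array(t)-o['tool_pos'])*100).round(2))
    if yaw is not None:
        y=np.radians(yaw);G=np.array([[0,-np.sin(y),np.cos(y)],[0,np.cos(y),np.sin(y)],[-1,0,0]])
        print('turn',(M.inv()*R.from_matrix(G)).as_rotvec().round(3))
if __name__=='__main__':
    a=[float(x) for x in sys.argv[1:]];go(a[:3],a[3] if len(a)>3 else None)
E
python3 - <<'E'
from m import *
W=world('side',np.load('side0.npy'));a=np.array([.222,.69]);b=np.array([.615,.176])
s=np.linspace(0,1,9)
for k in s:
    P=near(W,a+(b-a)*k,.13,.03,.6);print((a+(b-a)*k).round(2),len(P),P[:,2].max().round(3) if len(P) else 0)
for c in [(50,80),(90,120),(100,205),(75,285)]: print(c,W[c].round(2))
E
python3 g.py .6146 .1757 .2 6
```

```text
[0.22 0.69] 3723 0.35
[0.27 0.63] 2035 0.35
[0.32 0.56] 550 0.35
[0.37 0.5 ] 0 0
[0.42 0.43] 53 0.051
[0.47 0.37] 665 0.101
[0.52 0.3 ] 1400 0.11
[0.57 0.24] 4615 0.111
[0.62 0.18] 4094 0.111
(50, 80) [0.24 1.47 0.01]
(90, 120) [0.34 0.75 0.1 ]
(100, 205) [0.55 0.76 0.04]
(75, 285) [0.78 0.78 0.07]
t 0.5 tcp [0.2224 0.69   0.2186] yaw -17.87 tilt 0.0 F [-0.5 -0.1  0. ] w 0.999 q7 -0.08
tool shift cm [  1.86 -36.92  53.1 ]
turn [-0.417  0.     0.   ]
```

Request:
arm_command:
  increments:
    - [[-2,-3.4,1.1,0,0,0,1],[-2,-3.4,1.1,0,0,0,1],[-2,-3.4,1.1,0,0,0,1],[-2,-3.4,1.1,0,0,0,1],[0,-2,3.5,0,0,0,1],[0,-2,3.5,0,0,0,1],[0,-2,3.5,0,0,0,1],[0,-2,3.5,0,0,0,1],[0,-2,3.5,-0.1,0,0,1],[0,-2,3.5,-0.1,0,0,1],[0,-2,3.5,-0.1,0,0,1],[0,-2,3.5,-0.1,0,0,1]]
  force: 40

```text
time_s: 1.5
tool_pos: [0.4551, 0.3201, 0.301]
tcp_rot: [0.706, -0.041, 0.706, 0.044]
force: [0.1, 1.7, 0.4]
gripper_width: 1.001
```

```bash
python3 g.py .6146 .1757 .2 6
```

```text
t 1.5 tcp [0.4551 0.3201 0.301 ] yaw 6.85 tilt 0.22 F [0.1 1.7 0.4] w 1.001 q7 0.98
tool shift cm [ 10.03 -16.28  14.12]
turn [ 0.015 -0.    -0.004]
```

Request:
arm_command:
  increments:
    - [[0,-2.7,2.4,0,0,0,1],[1,-2.7,2.4,0,0,0,1],[2,-2.7,2.3,0,0,0,1],[2,-2.7,2.3,0,0,0,1],[2,-2.7,2.3,0,0,0,1],[2,-2.6,2.3,0,0,0,1],[0,0,0,0,0,0,1]]

```text
time_s: 2.08
tool_pos: [0.6283, 0.1649, 0.2117]
tcp_rot: [0.71, -0.04, 0.702, 0.044]
force: [-0.5, -1.6, -0.5]
gripper_width: 1.001
```

```bash
python3 g.py .6146 .1757 .066 6
```

```text
t 2.08 tcp [0.6283 0.1649 0.2117] yaw 6.78 tilt 0.71 F [-0.5 -1.6 -0.5] w 1.001 q7 1.38
tool shift cm [14.56  1.17 -1.4 ]
turn [ 0.014  0.011 -0.005]
```

Request:
arm_command:
  increments:
    - [[2,0.6,-0.7,0.014,0.01,0,1],[3,0.6,-0.7,0,0,0,1],[3,0,0,0,0,0,1],[1,0,0,0,0,0,1],[0,0,0,0,0,0,1]]

```text
time_s: 2.5
tool_pos: [0.6163, 0.1719, 0.1187]
tcp_rot: [0.707, -0.032, 0.705, 0.035]
force: [-0.4, 0.3, -0.2]
gripper_width: 1.0
```

```bash
python3 g.py .6146 .1757 .066 6; python3 -c "
from h import *
snap('top','t1.png');snap('side','s1.png')
a=cv2.imread('pics/t1.png')[100:340,150:470];b=cv2.imread('pics/s1.png')[80:320,150:470]
cv2.imwrite('pics/c1.png',cv2.resize(np.vstack([a,b]),None,fx=1.25,fy=1.25))"
```

```text
t 2.5 tcp [0.6163 0.1719 0.1187] yaw 5.46 tilt 0.31 F [-0.4  0.3 -0.2] w 1.0 q7 1.35
tool shift cm [ 5.28  0.37 -0.15]
turn [-0.009  0.004 -0.004]
```

View pics/c1.png

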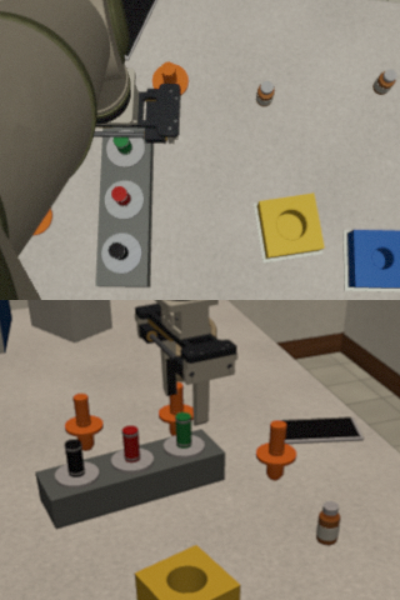

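The green handle (crop pixel (183,430) in the lower view) lies between the open fingers. I'll finish centring and descend.

Request:
arm_command:
  increments:
    - [[0,0.4,-0.15,0,0,0,1],[2.5,0,0,0,0,0,1],[2,0,0,0,0,0,1],[0.5,0,0,0,0,0,1],[0,0,0,0,0,0,1]]

```text
time_s: 3.02
tool_pos: [0.6214, 0.1798, 0.0793]
tcp_rot: [0.713, -0.03, 0.699, 0.037]
force: [0.1, -0.3, 0.5]
gripper_width: 1.002
```

```bash
python3 g.py .6146 .1757 .066 6
```

```text
t 3.02 tcp [0.6214 0.1798 0.0793] yaw 5.49 tilt 1.28 F [ 0.1 -0.3  0.5] w 1.002 q7 1.34
tool shift cm [ 1.31 -0.35 -0.74]
turn [-0.009  0.021 -0.009]
```

Request:
arm_command:
  increments:
    - [[0,-0.35,-0.75,0,0.02,-0.009,1],[0.5,0,0,0,0,0,1],[0.5,0,0,0,0,0,1],[0.3,0,0,0,0,0,1],[0,0,0,0,0,0,1]]

```text
time_s: 3.43
tool_pos: [0.6158, 0.1763, 0.0706]
tcp_rot: [0.708, -0.034, 0.705, 0.034]
force: [0.4, -0.3, -0.5]
gripper_width: 1.0
```

```bash
python3 g.py .6146 .1757 .066 6
```

```text
t 3.43 tcp [0.6158 0.1763 0.0706] yaw 5.49 tilt 0.28 F [ 0.4 -0.3 -0.5] w 1.0 q7 1.34
tool shift cm [ 0.46 -0.05 -0.13]
turn [-0.009  0.005 -0.001]
```

Request:
arm_command:
  increments:
    - [[0.4,-0.05,-0.13,0,0.005,0,1],[0,0,0,0,0,0,-1],[0,0,0,0,0,0,-1],[0,0,0,0,0,0,-1],[0,0,0,0,0,0,-1],[0,0,0,0,0,0,-1],[0,0,0,0,0,0,-1],[0,0,0,0,0,0,-1],[0,0,0,0,0,0,-1]]
  force: 40

```text
time_s: 4.18
tool_pos: [0.6149, 0.1755, 0.0666]
tcp_rot: [0.706, -0.033, 0.706, 0.034]
force: [-0.0, 0.7, -0.4]
gripper_width: 0.473
```

```bash
python3 g.py .6146 .1757 .16 6
```

```text
t 4.18 tcp [0.6149 0.1755 0.0666] yaw 5.47 tilt 0.05 F [-0.   0.7 -0.4] w 0.473 q7 1.34
tool shift cm [-9.34  0.03 -0.03]
turn [-0.009 -0.    -0.001]
```

Request:
arm_command:
  increments:
    - [[0,0,0,0,0,0,-1],[0,0,0,0,0,0,-1],[0,0,0,0,0,0,-1],[0,0,0,0,0,0,-1],[0,0,0,0,0,0,-1],[0,0,0,0,0,0,-1],[0,0,0,0,0,0,-1]]

```text
time_s: 4.77
tool_pos: [0.6149, 0.1756, 0.0667]
tcp_rot: [0.706, -0.033, 0.706, 0.034]
force: [-0.5, 0.3, -0.0]
gripper_width: 0.25
```

```bash
python3 g.py .6146 .1757 .17 6
```

```text
t 4.77 tcp [0.6149 0.1756 0.0667] yaw 5.47 tilt 0.05 F [-0.5  0.3 -0. ] w 0.25 q7 1.34
tool shift cm [-10.33   0.02  -0.03]
turn [-0.009  0.    -0.001]
```

Request:
arm_command:
  increments:
    - [[-0.5,0,0,0,0,0,-1],[-2,0,0,0,0,0,-1],[-3,0,0,0,0,0,-1],[-3,0,0,0,0,0,-1],[-3,0,0,0,0,0,-1],[0,0,0,0,0,0,-1]]

```text
time_s: 5.27
tool_pos: [0.6124, 0.1746, 0.1839]
tcp_rot: [0.703, -0.034, 0.709, 0.033]
force: [0.9, 0.5, -0.7]
gripper_width: 0.253
```

```bash
python3 g.py .485 -.25 .17 6
```

```text
t 5.27 tcp [0.6124 0.1746 0.1839] yaw 5.48 tilt 0.5 F [ 0.9  0.5 -0.7] w 0.253 q7 1.34
tool shift cm [  1.59 -41.05 -16.72]
turn [-0.009 -0.009  0.001]
```

Request:
arm_command:
  increments:
    - [[0,-1.5,-0.6,0,0,0,-1],[0,-3,-1.2,0,0,0,-1],[0,-3.7,-1.5,0,0,0,-1],[0,-3.7,-1.5,0,0,0,-1],[0,-3.7,-1.5,0,0,0,-1],[0,-3.7,-1.5,0,0,0,-1],[0,-3.7,-1.5,0,0,0,-1],[0,-3.7,-1.5,0,0,0,-1],[0,-3.7,-1.5,0,0,0,-1],[0,-3.7,-1.5,0,0,0,-1],[0,-3,-1.2,0,0,0,-1],[0,0,0,0,0,0,-1]]

```text
time_s: 6.27
tool_pos: [0.4851, -0.224, 0.1794]
tcp_rot: [0.7, -0.035, 0.712, 0.035]
force: [0.8, -0.2, -2.3]
gripper_width: 0.248
```

```bash
python3 g.py .485 -.25 .14 6
```

```text
t 6.27 tcp [ 0.4851 -0.224   0.1794] yaw 5.7 tilt 0.96 F [ 0.8 -0.2 -2.3] w 0.248 q7 2.02
tool shift cm [ 3.94 -2.59 -0.21]
turn [-0.005 -0.017 -0.001]
```

Request:
arm_command:
  increments:
    - [[1,-1.5,-0.2,0,-0.017,0,-1],[2,-1.1,0,0,0,0,-1],[1.5,0,0,0,0,0,-1],[0.5,0,0,0,0,0,-1],[0,0,0,0,0,0,-1]]

```text
time_s: 6.68
tool_pos: [0.4783, -0.2566, 0.1258]
tcp_rot: [0.705, -0.031, 0.708, 0.032]
force: [0.1, 0.5, -1.6]
gripper_width: 0.252
```

```bash
python3 g.py .485 -.25 .125 6;python3 -c "
from h import *
snap('top','t2.png');im,d=snap('side','s2.png');np.save('side2.npy',d)
a=cv2.imread('pics/t2.png')[200:400,300:620];b=cv2.imread('pics/s2.png')[230:470,150:470]
cv2.imwrite('pics/c2.png',cv2.resize(np.vstack([a,b]),None,fx=1.3,fy=1.3))"
```

```text
t 6.68 tcp [ 0.4783 -0.2566  0.1258] yaw 5.08 tilt 0.2 F [ 0.1  0.5 -1.6] w 0.252 q7 2.08
tool shift cm [0.08 0.6  0.73]
turn [-0.016 -0.003 -0.001]
```

View pics/c2.png

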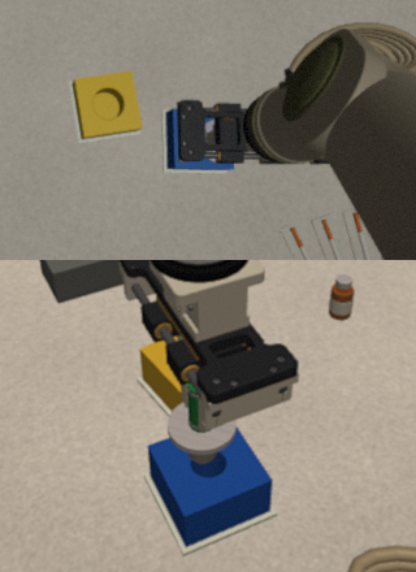

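The gauge hangs upright over the blue block (lower crop, plug tip near (205,455)). I'll centre it and check flange versus bore in one camera, so the bias cancels.

Request:
arm_command:
  increments:
    - [[0,0.6,0.7,0,0,0,-1],[0,0,0,0,0,0,-1],[0,0,0,0,0,0,-1]]

```text
time_s: 7.03
tool_pos: [0.4873, -0.2479, 0.1287]
tcp_rot: [0.706, -0.032, 0.706, 0.032]
force: [-0.3, -0.3, -1.9]
gripper_width: 0.254
```

```bash
cat > fl.py <<'E'
from g import *; from m import mec,near
go([.485,-.25,.125],6)
p=robot.get_obs()['tool_pos'];im,d=snap('side','sf.png');W=world('side',d)
z0=float(sys.argv[1])  # flange top above tcp
s=im.max(-1).astype(int)-im.min(-1)
m=(np.hypot(W[...,0]-p[0],W[...,1]-p[1])<.045)&(abs(W[...,2]-(p[2]+z0+.002))<.006)&(s<40)
m=cv2.morphologyEx(m.astype(np.uint8),cv2.MORPH_OPEN,np.ones((3,3)))>0
P=W[m];n=len(P)
from scipy.optimize import least_squares
print('flange',mec(P),'z',np.median(P[:,2]).round(4),n,'bbox',P.min(0).round(3),P.max(0).round(3))
A=np.c_[P[:,:2]-P[:,:2].mean(0),np.ones(n)];c=np.linalg.lstsq(A,P[:,2],rcond=None)[0];print('tilt deg',np.degrees(c[:2]).round(1))
E
python3 fl.py -.0107
```

```text
t 7.03 tcp [ 0.4873 -0.2479  0.1287] yaw 5.25 tilt 0.01 F [-0.3 -0.3 -1.9] w 0.254 q7 2.07
tool shift cm [ 0.37 -0.19 -0.25]
turn [-0.013  0.     0.   ]
flange [ 0.4852 -0.2471  0.0316] z 0.1204 1101 bbox [ 0.455 -0.278  0.114] [ 0.516 -0.218  0.126]
tilt deg [0.8 1.8]
```

Request:
arm_command:
  increments:
    - [[0,-0.3,-0.18,0,0,0,-1],[0,0,0,0,0,0,-1],[1,0,0,0,0,0,-1],[0.8,0,0,0,0,0,-1],[0,0,0,0,0,0,-1]]

```text
time_s: 7.5
tool_pos: [0.4872, -0.2508, 0.1108]
tcp_rot: [0.708, -0.034, 0.705, 0.033]
force: [-0.4, 0.9, -2.6]
gripper_width: 0.25
```

```bash
python3 g.py .4858 -.2511 .069 5
```

```text
t 7.5 tcp [ 0.4872 -0.2508  0.1108] yaw 5.36 tilt 0.23 F [-0.4  0.9 -2.6] w 0.25 q7 2.08
tool shift cm [ 4.18 -0.01 -0.15]
turn [0.006 0.004 0.002]
```

Request:
arm_command:
  increments:
    - [[0.5,0,-0.15,0,0.004,0,-1],[1,0,0,0,0,0,-1],[0.8,0,0,0,0,0,-1],[0,0,0,0,0,0,-1]]

```text
time_s: 7.83
tool_pos: [0.4848, -0.251, 0.0843]
tcp_rot: [0.706, -0.033, 0.707, 0.033]
force: [-0.8, 0.2, -1.6]
gripper_width: 0.254
```

```bash
python3 g.py .4858 -.2511 .069 5
```

```text
t 7.83 tcp [ 0.4848 -0.251   0.0843] yaw 5.34 tilt 0.15 F [-0.8  0.2 -1.6] w 0.254 q7 2.08
tool shift cm [ 1.52 -0.02  0.1 ]
turn [ 0.006 -0.002  0.001]
```

Request:
arm_command:
  increments:
    - [[0.5,0,0.1,0,0,0,-1],[0.5,0,0,0,0,0,-1],[0.3,0,0,0,0,0,-1],[0.15,0,0,0,0,0,-1],[0,0,0,0,0,0,-1]]

```text
time_s: 8.25
tool_pos: [0.4859, -0.251, 0.0688]
tcp_rot: [0.705, -0.033, 0.707, 0.033]
force: [-0.0, 0.7, -1.8]
gripper_width: 0.256
```

```bash
python3 g.py .4858 -.2511 .069 5
```

```text
t 8.25 tcp [ 0.4859 -0.251   0.0688] yaw 5.32 tilt 0.16 F [-0.   0.7 -1.8] w 0.256 q7 2.08
tool shift cm [-0.02 -0.01 -0.01]
turn [ 0.006 -0.003  0.001]
```

Not yet in contact, so I'll step down gently.

Request:
arm_command:
  increments:
    - [[0.1,0,0,0,0,0,-1],[0,0,0,0,0,0,-1]]

```text
time_s: 8.42
tool_pos: [0.486, -0.2511, 0.0689]
tcp_rot: [0.706, -0.033, 0.707, 0.032]
force: [0.4, 0.5, -2.3]
gripper_width: 0.252
```

Request:
arm_command:
  increments:
    - [[0.1,0,0,0,0,0,-1],[0,0,0,0,0,0,-1]]

```text
time_s: 8.58
tool_pos: [0.4862, -0.2513, 0.0688]
tcp_rot: [0.706, -0.033, 0.707, 0.032]
force: [0.3, -0.0, -1.8]
gripper_width: 0.256
```

Request:
arm_command:
  increments:
    - [[0.25,0,0,0,0,0,-1],[0,0,0,0,0,0,-1]]

```text
time_s: 8.75
tool_pos: [0.4869, -0.2515, 0.0687]
tcp_rot: [0.707, -0.034, 0.706, 0.032]
force: [0.2, 0.2, -1.8]
gripper_width: 0.255
```

```bash
python3 fl.py -.0107; python3 -c "
import cv2
cv2.imwrite('pics/c3.png',cv2.resize(cv2.imread('pics/sf.png')[280:470,200:450],None,fx=2.5,fy=2.5))"
```

```text
t 8.75 tcp [ 0.4869 -0.2515  0.0687] yaw 5.3 tilt 0.17 F [ 0.2  0.2 -1.8] w 0.255 q7 2.08
tool shift cm [-5.63  0.15 -0.17]
turn [-0.012  0.002  0.003]
flange [ 0.4839 -0.2488  0.0337] z 0.0606 900 bbox [ 0.454 -0.282  0.054] [ 0.511 -0.216  0.066]
tilt deg [0.5 1.2]
```

View pics/c3.png

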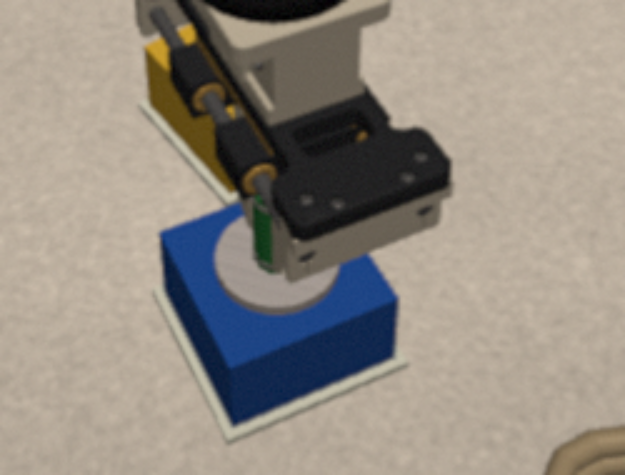

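Request:
arm_command:
  increments:
    - [[0.25,0,0,0,0,0,-1]]

```text
time_s: 8.88
tool_pos: [0.4873, -0.2517, 0.0677]
tcp_rot: [0.707, -0.034, 0.705, 0.032]
force: [-11.9, 6.0, 62.4]
gripper_width: 0.253
```

Firm contact at the seated height (flange on the block). I'll relax and withdraw.

Request:
arm_command:
  increments:
    - [[-0.1,0,0,0,0,0,-1],[0,-0.05,-0.1,0,0.004,0,-1],[0,0,0,0,0,0,-1]]

```text
time_s: 9.13
tool_pos: [0.4866, -0.2525, 0.0689]
tcp_rot: [0.706, -0.034, 0.706, 0.031]
force: [0.1, -1.3, -1.8]
gripper_width: 0.253
```

```bash
python3 g.py .4858 -.251 .15 5;python3 fl.py -.0107
```

```text
t 9.13 tcp [ 0.4866 -0.2525  0.0689] yaw 5.29 tilt 0.21 F [ 0.1 -1.3 -1.8] w 0.253 q7 2.08
tool shift cm [-8.11  0.12 -0.07]
turn [ 0.005 -0.     0.004]
t 9.13 tcp [ 0.4866 -0.2525  0.0689] yaw 5.29 tilt 0.21 F [ 0.1 -1.3 -1.8] w 0.253 q7 2.08
tool shift cm [-5.61  0.24 -0.14]
turn [-0.012 -0.     0.004]
flange [ 0.4824 -0.2496  0.0343] z 0.0612 896 bbox [ 0.453 -0.284  0.055] [ 0.511 -0.216  0.066]
tilt deg [0.7 1.4]
```

I have plenty of time, so I'll release briefly: it then sits by its own weight, proving it is fully seated, and I regrip it clean.

Request:
arm_command:
  increments:
    - [[0,0.1,-0.07,0,0,0,-0.1],[0,0,0,0,0,0,-0.1],[0,0,0,0,0,0,-0.1],[0,0,0,0,0,0,-0.1],[0,0,0,0,0,0,-0.1],[0,0,0,0,0,0,-0.1],[0,0,0,0,0,0,-0.1]]

```text
time_s: 9.77
tool_pos: [0.4858, -0.2513, 0.0675]
tcp_rot: [0.706, -0.034, 0.707, 0.032]
force: [0.8, -0.6, 0.5]
gripper_width: 0.448
```

```bash
python3 fl.py -.0107
```

```text
t 9.77 tcp [ 0.4858 -0.2513  0.0675] yaw 5.3 tilt 0.2 F [ 0.8 -0.6  0.5] w 0.448 q7 2.07
tool shift cm [-5.75  0.12 -0.08]
turn [-0.012 -0.001  0.003]
flange [ 0.483  -0.2494  0.0337] z 0.06 868 bbox [ 0.453 -0.283  0.053] [ 0.509 -0.217  0.065]
tilt deg [0.8 1.4]
```

Request:
arm_command:
  increments:
    - [[0,0,0,0,0,0,-1],[0,0,0,0,0,0,-1],[0,0,0,0,0,0,-1],[0,0,0,0,0,0,-1],[0,0,0,0,0,0,-1],[0,0,0,0,0,0,-1],[0,0,0,0,0,0,-1],[0,0,0,0,0,0,-1]]
  force: 40

```text
time_s: 10.48
tool_pos: [0.4859, -0.2514, 0.0676]
tcp_rot: [0.706, -0.034, 0.707, 0.031]
force: [0.0, 0.0, -0.4]
gripper_width: 0.255
```

Request:
arm_command:
  increments:
    - [[-0.5,0,0,0,0,0,-1],[-1.5,0,0,0,0,0,-1],[-2,0,0,0,0,0,-1],[-2.5,0,0,0,0,0,-1],[-3,0,0,0,0,0,-1],[-2.5,0,0,0,0,0,-1],[0,0,0,0,0,0,-1]]

```text
time_s: 11.07
tool_pos: [0.4834, -0.2498, 0.1913]
tcp_rot: [0.703, -0.033, 0.709, 0.033]
force: [0.8, -0.3, -1.9]
gripper_width: 0.253
```

```bash
python3 g.py .6146 .1757 .185 6
```

```text
t 11.07 tcp [ 0.4834 -0.2498  0.1913] yaw 5.31 tilt 0.51 F [ 0.8 -0.3 -1.9] w 0.253 q7 2.07
tool shift cm [ 0.52 41.16 17.  ]
turn [-0.012 -0.009 -0.001]
```

Request:
arm_command:
  increments:
    - [[0,1.5,0.6,0,-0.009,0,-1],[0,3,1.2,0,0,0,-1],[0,3.7,1.6,0,0,0,-1],[0,3.7,1.6,0,0,0,-1],[0,3.7,1.6,0,0,0,-1],[0,3.7,1.6,0,0,0,-1],[0,3.7,1.5,0,0,0,-1],[0,3.7,1.5,0,0,0,-1],[0,3.7,1.5,0,0,0,-1],[0,3.7,1.5,0,0,0,-1],[0,3,1.2,0,0,0,-1],[0,0,0,0,0,0,-1]]

```text
time_s: 12.07
tool_pos: [0.6041, 0.1477, 0.1859]
tcp_rot: [0.705, -0.03, 0.708, 0.029]
force: [1.3, 0.9, -2.5]
gripper_width: 0.252
```

```bash
python3 g.py .6146 .1757 .115 6
```

```text
t 12.07 tcp [0.6041 0.1477 0.1859] yaw 4.73 tilt 0.22 F [ 1.3  0.9 -2.5] w 0.252 q7 1.36
tool shift cm [7.08 2.71 1.3 ]
turn [-0.022 -0.004  0.001]
```

Request:
arm_command:
  increments:
    - [[0,1.4,0.7,0,0,0,-1],[0,1,0.4,0,0,0,-1],[2,0,0,0,0,0,-1],[2,0,0,0,0,0,-1],[1,0,0,0,0,0,-1],[0,0,0,0,0,0,-1]]

```text
time_s: 12.57
tool_pos: [0.6107, 0.1766, 0.1306]
tcp_rot: [0.704, -0.032, 0.709, 0.03]
force: [-0.4, 0.2, -2.5]
gripper_width: 0.253
```

```bash
python3 g.py .6146 .1757 .066 6; python3 fl.py -.0096; python3 -c "
import cv2
cv2.imwrite('pics/c4.png',cv2.resize(cv2.imread('pics/sf.png')[100:280,150:420],None,fx=2.5,fy=2.5))"
```

```text
t 12.57 tcp [0.6107 0.1766 0.1306] yaw 5.07 tilt 0.47 F [-0.4  0.2 -2.5] w 0.253 q7 1.33
tool shift cm [ 6.45 -0.11  0.43]
turn [-0.016 -0.008  0.002]
t 12.57 tcp [0.6107 0.1766 0.1306] yaw 5.07 tilt 0.47 F [-0.4  0.2 -2.5] w 0.253 q7 1.33
tool shift cm [  0.78 -41.38 -16.29]
turn [-0.016 -0.008  0.002]
flange [0.6068 0.1756 0.0332] z 0.1239 385 bbox [0.578 0.146 0.117] [0.639 0.207 0.129]
tilt deg [0.2 2.3]
```

View pics/c4.png

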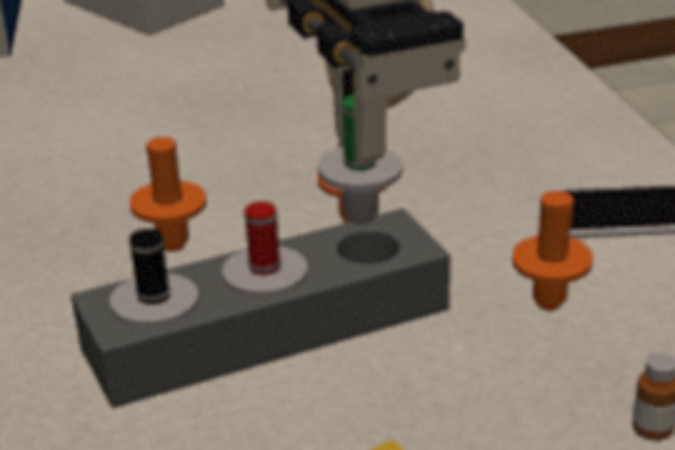

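The far hole is empty at crop pixel (370,245) with the green gauge right above it. Lowering.

Request:
arm_command:
  increments:
    - [[0.5,-0.1,0.45,0,-0.008,0,-1],[1.5,0,0,0,0,0,-1],[1.5,0,0,0,0,0,-1],[1,0,0,0,0,0,-1],[0,0,0,0,0,0,-1]]

```text
time_s: 13.03
tool_pos: [0.6195, 0.1736, 0.0884]
tcp_rot: [0.71, -0.03, 0.703, 0.03]
force: [0.1, -0.8, -1.6]
gripper_width: 0.252
```

```bash
python3 g.py .6146 .1757 .066 5
```

```text
t 13.03 tcp [0.6195 0.1736 0.0884] yaw 4.85 tilt 0.5 F [ 0.1 -0.8 -1.6] w 0.252 q7 1.33
tool shift cm [ 2.24  0.26 -0.49]
turn [-0.003  0.009  0.002]
```

Request:
arm_command:
  increments:
    - [[0,0.2,-0.4,0,0.009,0,-1],[0.8,0,0,0,0,0,-1],[0.6,0,0,0,0,0,-1],[0.3,0,0,0,0,0,-1],[0,0,0,0,0,0,-1]]

```text
time_s: 13.45
tool_pos: [0.6167, 0.1751, 0.0724]
tcp_rot: [0.707, -0.03, 0.706, 0.029]
force: [-0.0, -0.3, -2.1]
gripper_width: 0.252
```

```bash
python3 g.py .6146 .1757 .066 5
```

```text
t 13.45 tcp [0.6167 0.1751 0.0724] yaw 4.79 tilt 0.14 F [-0.  -0.3 -2.1] w 0.252 q7 1.33
tool shift cm [ 0.64  0.08 -0.21]
turn [-0.004  0.002  0.001]
```

Request:
arm_command:
  increments:
    - [[0.2,0.1,-0.2,0,0,0,-1],[0.3,0,0,0,0,0,-1],[0.2,0,0,0,0,0,-1],[0,0,0,0,0,0,-1]]

```text
time_s: 13.78
tool_pos: [0.615, 0.1761, 0.0657]
tcp_rot: [0.708, -0.03, 0.705, 0.029]
force: [-0.7, -0.1, 0.8]
gripper_width: 0.253
```

```bash
python3 g.py .6146 .1757 .0656 5
```

```text
t 13.78 tcp [0.615  0.1761 0.0657] yaw 4.79 tilt 0.22 F [-0.7 -0.1  0.8] w 0.253 q7 1.33
tool shift cm [ 0.01 -0.04 -0.05]
turn [-0.004  0.004  0.001]
```

Seated (rack carries the weight). Release, then rise.

Request:
arm_command:
  increments:
    - [[0,0,0,0,0,0,0.4],[0,0,0,0,0,0,0.4],[0,0,0,0,0,0,0.4],[0,0,0,0,0,0,0.4],[0,0,0,0,0,0,0.4],[0,0,0,0,0,0,0.4],[-1,0,0,0,0,0,0.4],[-2,0,0,0,0,0,0.4],[-2,0,0,0,0,0,0.4],[-1,0,0,0,0,0,0.4],[0,0,0,0,0,0,0.4]]

```text
time_s: 14.7
tool_pos: [0.6151, 0.1764, 0.1299]
tcp_rot: [0.708, -0.03, 0.705, 0.029]
force: [-0.4, 0.4, 0.6]
gripper_width: 0.702
```

```bash
python3 g.py .5303 .1657 .125 6
```

```text
t 14.7 tcp [0.6151 0.1764 0.1299] yaw 4.8 tilt 0.24 F [-0.4  0.4  0.6] w 0.702 q7 1.32
tool shift cm [ 0.45 -0.35 -8.54]
turn [-0.021  0.004  0.001]
```

Request:
arm_command:
  increments:
    - [[0,-0.1,-2,0,0,0,0.4],[0,-0.1,-3,0,0,0,0.4],[0,-0.1,-2.4,0,0,0,0.4],[0,0,-0.6,0,0,0,0.4],[0,0,0,0,0,0,0.4]]

```text
time_s: 15.12
tool_pos: [0.5342, 0.1663, 0.1295]
tcp_rot: [0.709, -0.029, 0.704, 0.03]
force: [0.5, -0.2, 0.1]
gripper_width: 0.698
```

```bash
python3 g.py .5303 .1657 .068 6;python3 -c "
from m import *
im,d=snap('side','s5.png');W=world('side',d)
c=(.613,.1745)
F=near(W,c,.045,.0565,.064);H=near(W,c,.03,.104,.115);print('go flange',mec(F),np.median(F[:,2]),len(F),'handle',mec(H),np.median(H[:,2]))
cv2.imwrite('pics/c5.png',cv2.resize(im[100:280,150:420,::-1],None,fx=2.5,fy=2.5))"
```

```text
t 15.12 tcp [0.5342 0.1663 0.1295] yaw 4.76 tilt 0.46 F [ 0.5 -0.2  0.1] w 0.698 q7 1.29
tool shift cm [ 6.15 -0.03 -0.44]
turn [-0.022  0.008 -0.   ]
go flange [0.6128 0.1765 0.0332] 0.05909768274043126 365 handle [0.6123 0.1761 0.0134] 0.10860038547258813
```

View pics/c5.png

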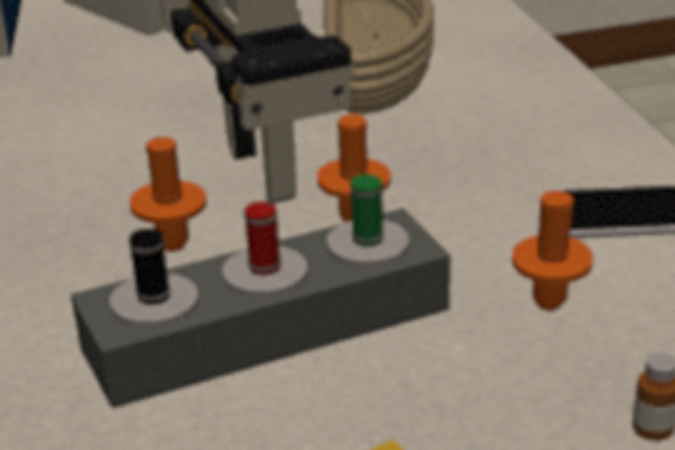

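Green is back in the far hole (crop pixel (367,210)), at its old measured position. Now the red gauge.

Request:
arm_command:
  increments:
    - [[0.5,0,-0.4,0,0.008,0,0.4],[2,0,0,0,0,0,0.4],[2,0,0,0,0,0,0.4],[0.8,0,0,0,0,0,0.4],[0,0,0,0,0,0,0.4]]

```text
time_s: 15.58
tool_pos: [0.5374, 0.1676, 0.0739]
tcp_rot: [0.708, -0.028, 0.705, 0.03]
force: [-0.2, 0.2, -0.0]
gripper_width: 0.699
```

```bash
python3 g.py .5303 .1657 .067 5
```

```text
t 15.58 tcp [0.5374 0.1676 0.0739] yaw 4.71 tilt 0.33 F [-0.2  0.2 -0. ] w 0.699 q7 1.29
tool shift cm [ 0.69 -0.14 -0.72]
turn [-0.005  0.005 -0.002]
```

Request:
arm_command:
  increments:
    - [[0,-0.15,-0.7,0,0.005,0,0.4],[0.4,0,0,0,0,0,0.4],[0.3,0,0,0,0,0,0.4],[0,0,0,0,0,0,0.4]]

```text
time_s: 15.92
tool_pos: [0.5314, 0.1654, 0.0666]
tcp_rot: [0.706, -0.028, 0.707, 0.029]
force: [-0.3, -0.0, 0.0]
gripper_width: 0.702
```

```bash
python3 g.py .5303 .1657 .067 5
```

```text
t 15.92 tcp [0.5314 0.1654 0.0666] yaw 4.66 tilt 0.11 F [-0.3 -0.   0. ] w 0.702 q7 1.3
tool shift cm [-0.04  0.04 -0.11]
turn [-0.006 -0.    -0.002]
```

Request:
arm_command:
  increments:
    - [[0,0.05,-0.1,0,0,0,-1],[0,0,0,0,0,0,-1],[0,0,0,0,0,0,-1],[0,0,0,0,0,0,-1],[0,0,0,0,0,0,-1],[0,0,0,0,0,0,-1],[0,0,0,0,0,0,-1],[0,0,0,0,0,0,-1],[0,0,0,0,0,0,-1],[0,0,0,0,0,0,-1],[0,0,0,0,0,0,-1],[0,0,0,0,0,0,-1]]
  force: 40

```text
time_s: 16.92
tool_pos: [0.5313, 0.1663, 0.0686]
tcp_rot: [0.708, -0.028, 0.705, 0.03]
force: [-0.1, 0.4, 1.1]
gripper_width: 0.255
```

Request:
arm_command:
  increments:
    - [[-0.4,0,0,0,0,0,-1],[-1,0,0,0,0,0,-1],[0,0,0,0,0,0,-1]]

```text
time_s: 17.17
tool_pos: [0.5307, 0.166, 0.0831]
tcp_rot: [0.707, -0.028, 0.706, 0.03]
force: [1.0, -0.3, -2.1]
gripper_width: 0.252
```

```bash
python3 g.py .5303 .1657 .18 5
```

```text
t 17.17 tcp [0.5307 0.166  0.0831] yaw 4.66 tilt 0.15 F [ 1.  -0.3 -2.1] w 0.252 q7 1.29
tool shift cm [-9.69 -0.   -0.03]
turn [-0.006  0.001 -0.002]
```

Request:
arm_command:
  increments:
    - [[-2,0,0,0,0,0,-1],[-3,0,0,0,0,0,-1],[-2.5,0,0,0,0,0,-1],[-1,0,0,0,0,0,-1],[0,0,0,0,0,0,-1]]

```text
time_s: 17.58
tool_pos: [0.5296, 0.1654, 0.1723]
tcp_rot: [0.706, -0.028, 0.707, 0.029]
force: [0.4, -0.3, -1.7]
gripper_width: 0.251
```

```bash
python3 g.py .4858 -.2511 .17 5
```

```text
t 17.58 tcp [0.5296 0.1654 0.1723] yaw 4.66 tilt 0.11 F [ 0.4 -0.3 -1.7] w 0.251 q7 1.29
tool shift cm [  0.16 -41.16  -7.75]
turn [-0.006 -0.001 -0.002]
```

Request:
arm_command:
  increments:
    - [[0,-1.5,-0.3,0,0,0,-1],[0,-3,-0.5,0,0,0,-1],[0,-3.8,-0.7,0,0,0,-1],[0,-3.8,-0.7,0,0,0,-1],[0,-3.8,-0.7,0,0,0,-1],[0,-3.8,-0.7,0,0,0,-1],[0,-3.8,-0.7,0,0,0,-1],[0,-3.8,-0.7,0,0,0,-1],[0,-3.8,-0.7,0,0,0,-1],[0,-3.8,-0.7,0,0,0,-1],[0,-3,-0.5,0,0,0,-1],[0,0,0,0,0,0,-1]]

```text
time_s: 18.58
tool_pos: [0.4816, -0.2394, 0.1616]
tcp_rot: [0.703, -0.03, 0.71, 0.032]
force: [0.8, 0.3, -2.5]
gripper_width: 0.255
```

```bash
python3 g.py .4858 -.2511 .12 5
```

```text
t 18.58 tcp [ 0.4816 -0.2394  0.1616] yaw 4.98 tilt 0.62 F [ 0.8  0.3 -2.5] w 0.255 q7 2.04
tool shift cm [ 4.15 -1.22  0.36]
turn [-0.    -0.01  -0.004]
```

Request:
arm_command:
  increments:
    - [[0.5,-1.1,0.35,0,-0.01,-0.004,-1],[2,0,0,0,0,0,-1],[1.5,0,0,0,0,0,-1],[0.5,0,0,0,0,0,-1],[0,0,0,0,0,0,-1]]

```text
time_s: 19.0
tool_pos: [0.4789, -0.2571, 0.1111]
tcp_rot: [0.705, -0.027, 0.709, 0.027]
force: [-0.4, 0.4, -1.8]
gripper_width: 0.25
```

```bash
python3 g.py .4858 -.2511 .0906 5
```

```text
t 19.0 tcp [ 0.4789 -0.2571  0.1111] yaw 4.33 tilt 0.32 F [-0.4  0.4 -1.8] w 0.25 q7 2.06
tool shift cm [2.05 0.54 0.75]
turn [-0.012 -0.006 -0.   ]
```

Request:
arm_command:
  increments:
    - [[0,0.5,0.65,0,-0.005,0,-1],[0,0,0,0,0,0,-1],[0,0,0,0,0,0,-1]]

```text
time_s: 19.25
tool_pos: [0.4846, -0.2506, 0.111]
tcp_rot: [0.706, -0.026, 0.707, 0.027]
force: [0.0, -0.3, -2.0]
gripper_width: 0.25
```

```bash
python3 g.py .4858 -.2511 .0906 5; python3 fl.py -.0126
```

```text
t 19.25 tcp [ 0.4846 -0.2506  0.111 ] yaw 4.35 tilt 0.13 F [ 0.  -0.3 -2. ] w 0.25 q7 2.05
tool shift cm [ 2.04 -0.06  0.12]
turn [-0.011 -0.002 -0.001]
t 19.25 tcp [ 0.4846 -0.2506  0.111 ] yaw 4.35 tilt 0.13 F [ 0.  -0.3 -2. ] w 0.25 q7 2.05
tool shift cm [-1.4   0.06  0.04]
turn [-0.029 -0.002 -0.001]
flange [ 0.481  -0.2495  0.0325] z 0.1005 1059 bbox [ 0.451 -0.282  0.094] [ 0.512 -0.218  0.106]
tilt deg [0.1 1.3]
```

Request:
arm_command:
  increments:
    - [[0.3,-0.05,0.2,0,0,0,-1],[0.6,0,0,0,0,0,-1],[0.5,0,0,0,0,0,-1],[0,0,0,0,0,0,-1]]

```text
time_s: 19.63
tool_pos: [0.4887, -0.2504, 0.0977]
tcp_rot: [0.707, -0.028, 0.706, 0.027]
force: [-0.0, -0.1, -2.4]
gripper_width: 0.252
```

```bash
python3 g.py .4866 -.2512 .0906 4.3; python3 fl.py -.0126; python3 -c "
import cv2
cv2.imwrite('pics/c6.png',cv2.resize(cv2.imread('pics/sf.png')[280:470,200:450],None,fx=2.5,fy=2.5))"
```

```text
t 19.63 tcp [ 0.4887 -0.2504  0.0977] yaw 4.47 tilt 0.13 F [-0.  -0.1 -2.4] w 0.252 q7 2.05
tool shift cm [ 0.71 -0.06 -0.22]
turn [0.003 0.002 0.   ]
t 19.63 tcp [ 0.4887 -0.2504  0.0977] yaw 4.47 tilt 0.13 F [-0.  -0.1 -2.4] w 0.252 q7 2.05
tool shift cm [-2.73  0.07 -0.36]
turn [-0.027  0.002  0.001]
flange [ 0.4859 -0.2494  0.0318] z 0.0872 1015 bbox [ 0.456 -0.281  0.081] [ 0.514 -0.22   0.092]
tilt deg [0.7 1.6]
```

View pics/c6.png

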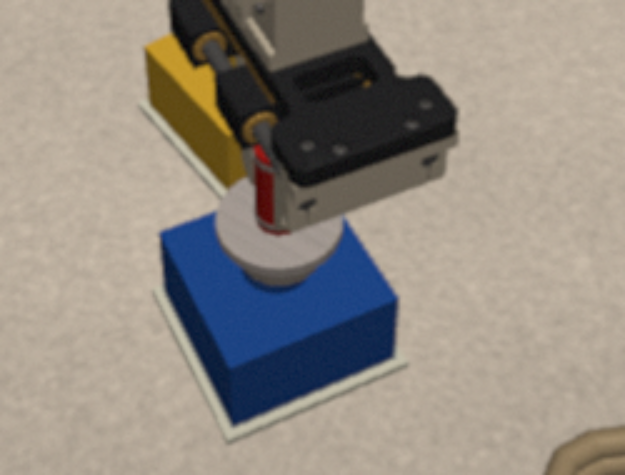

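Red gauge hangs upright just above the bore mouth (crop pixel (278,270)). Correct by 2 mm and come down softly.

Request:
arm_command:
  increments:
    - [[0.1,-0.08,-0.2,0,0,0,-1],[0.2,0,0,0,0,0,-1],[0.15,0,0,0,0,0,-1],[0,0,0,0,0,0,-1]]

```text
time_s: 20.02
tool_pos: [0.4862, -0.2517, 0.0929]
tcp_rot: [0.707, -0.028, 0.706, 0.027]
force: [0.1, 0.7, -2.0]
gripper_width: 0.25
```

```bash
python3 g.py .4867 -.2514 .0906 4.3
```

```text
t 20.02 tcp [ 0.4862 -0.2517  0.0929] yaw 4.45 tilt 0.1 F [ 0.1  0.7 -2. ] w 0.25 q7 2.05
tool shift cm [0.23 0.03 0.05]
turn [0.003 0.002 0.   ]
```

Small 1 mm steps with a force reading in each.

Request:
arm_command:
  increments:
    - [[0.12,0,0.04,0,0,0,-1]]

```text
time_s: 20.1
tool_pos: [0.4866, -0.2518, 0.0918]
tcp_rot: [0.707, -0.028, 0.706, 0.027]
force: [0.6, 0.5, -3.3]
gripper_width: 0.251
```

Request:
arm_command:
  increments:
    - [[0.06,0,0,0,0,0,-1]]

```text
time_s: 20.18
tool_pos: [0.4867, -0.2518, 0.091]
tcp_rot: [0.707, -0.027, 0.706, 0.027]
force: [0.3, 0.1, -2.1]
gripper_width: 0.252
```

Request:
arm_command:
  increments:
    - [[0.05,0,0,0,0,0,-1]]

```text
time_s: 20.27
tool_pos: [0.4867, -0.2519, 0.0906]
tcp_rot: [0.707, -0.027, 0.706, 0.027]
force: [-1.8, 0.8, 9.3]
gripper_width: 0.254
```

Contact (about 11 N) at exactly the predicted 0.0906 height: entry refused. Release.

Request:
arm_command:
  increments:
    - [[0,0,0,0,0,0,-1],[0,0,0,0,0,0,0.2],[0,0,0,0,0,0,0.2],[0,0,0,0,0,0,0.2],[0,0,0,0,0,0,0.2],[0,0,0,0,0,0,0.2],[0,0,0,0,0,0,0.2],[0,0,0,0,0,0,0.2]]

```text
time_s: 20.93
tool_pos: [0.4876, -0.2521, 0.0913]
tcp_rot: [0.708, -0.028, 0.705, 0.027]
force: [0.1, -0.3, 0.1]
gripper_width: 0.594
```

```bash
python3 g.py .4867 -.2514 .0906 4.3; python3 fl.py -.0126; python3 -c "
import cv2
cv2.imwrite('pics/c7.png',cv2.resize(cv2.imread('pics/sf.png')[280:470,200:450],None,fx=2.5,fy=2.5))"
```

```text
t 20.93 tcp [ 0.4876 -0.2521  0.0913] yaw 4.44 tilt 0.23 F [ 0.1 -0.3  0.1] w 0.594 q7 2.05
tool shift cm [ 0.07  0.08 -0.08]
turn [0.002 0.004 0.001]
t 20.93 tcp [ 0.4876 -0.2521  0.0913] yaw 4.44 tilt 0.23 F [ 0.1 -0.3  0.1] w 0.594 q7 2.05
tool shift cm [-3.37  0.23 -0.23]
turn [-0.027  0.004  0.001]
flange [ 0.4825 -0.2518  0.0319] z 0.0801 793 bbox [ 0.453 -0.283  0.075] [ 0.502 -0.221  0.087]
tilt deg [0.4 1.3]
```

View pics/c7.png

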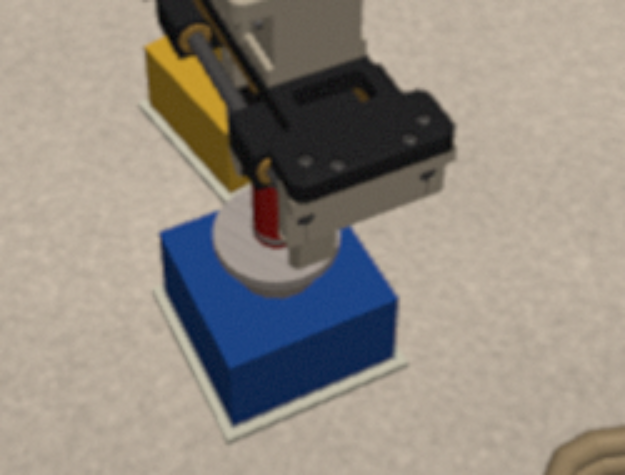

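Standing upright on the mouth, released. Retreat straight up, then look with both cameras.

Request:
arm_command:
  increments:
    - [[-0.5,0,0,0,0,0,0.4],[-1.5,0,0,0,0,0,0.4],[-3,0,0,0,0,0,0.4],[-3,0,0,0,0,0,0.4],[-3,0,0,0,0,0,0.4],[0,3,1,0,0,0,0.4],[0,4,0,0,0,0,0.4],[0,4,0,0,0,0,0.4],[0,4,0,0,0,0,0.4],[0,4,0,0,0,0,0.4],[0,3,0,0,0,0,0.4],[0,0,0,0,0,0,0.4]]

```text
time_s: 21.98
tool_pos: [0.481, -0.0267, 0.2107]
tcp_rot: [0.71, -0.025, 0.703, 0.023]
force: [0.4, -0.5, 0.5]
gripper_width: 0.703
```

```bash
python3 - <<'E'
from m import *
o=robot.get_obs();print(o['time_s'],o['tool_pos'].round(3),o['gripper_width'])
out=[]
for n,off in(('top',.001),('side',.003)):
    im,d=snap(n,n+'9.png');W=world(n,d)
    F=near(W,(.485,-.25),.045,.072+off,.083+off);H=near(W,(.485,-.25),.035,.124+off,.14)
    print(n,'flange',mec(F),np.median(F[:,2]).round(4),len(F),'handle',mec(H),np.median(H[:,2]).round(4))
    s=im.astype(int);b=(s[...,2]>1.5*s[...,0])&(s[...,2]>60)&(abs(W[...,2]-.051-off)<.005)&(np.hypot(W[...,0]-.48,W[...,1]+.25)<.09)
    print(cv2.minAreaRect(W[b][:,:2].astype(np.float32)))
    out.append(im[:,:,::-1])
cv2.imwrite('pics/c9.png',cv2.resize(np.vstack(out),(520,600*520//520)) if 0 else cv2.resize(np.hstack(out),(800,300)))
E
```

```text
21.9833 [ 0.481 -0.027  0.211] 0.7029322844318179
top flange [ 0.488  -0.2515  0.0311] 0.0779 270 handle [ 0.487  -0.2502  0.0121] 0.1278
((0.4882126748561859, -0.2659509778022766), (0.08811931312084198, 0.05802096053957939), 5.442528247833252)
side flange [ 0.4842 -0.2512  0.0319] 0.0802 1286 handle [ 0.4848 -0.2508  0.013 ] 0.1301
((0.48403769731521606, -0.25120848417282104), (0.09027557075023651, 0.0917075052857399), 5.236902236938477)
```

View pics/c9.png

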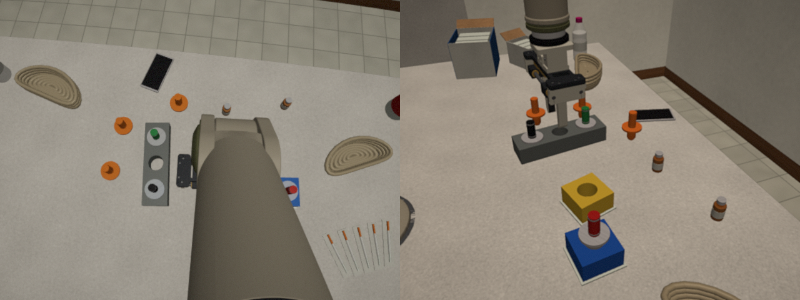

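The red gauge stands upright on the blue bore (side view (594,225)), flange top at 78 mm as expected and centred to about 1 mm. Green and black are in the rack, and the orange ones look untouched. Handing in.

```bash
python3 -c "
from rig import robot
print(robot.hand_in())"
```

```text
the job is handed in; nothing more can be done
None
```

The job is done and handed in at about 22 s of robot time.

- **Go gauge:** I lowered the green gauge into the blue bore until its flange sat on the block. I let go of it briefly to see it seat under its own weight, then put it back in the far rack hole. Afterwards it measured within about 2 mm of where it started, flange and handle at their original heights.
- **No-go gauge:** I set the red gauge on the mouth of the same bore with about 11 N of contact and released it. It stands upright, with its flange top at 78 mm as expected for refused entry. It is centred to about 1 mm by the side camera and about 2 mm by the top one.
- **Left alone:** The black gauge and the orange look-alikes look unmoved in the last pictures. The gripper is well clear of everything.

- **Firm push:** while confirming that the go gauge was seated, one nudge briefly read about 62 N at the wrist. That is under the 120 N limit; it came through the held gauge, not the arm or the gripper's body.
- **Camera offset:** the two cameras disagreed by 2–4 mm in absolute position, so I centred on differences within one picture.

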